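# Sort the hallway console

### The arm

A 6-joint arm with a two-finger parallel gripper is mounted at the origin on the work surface. World frame = base frame: x ahead of the robot, y to its left, z up, the work surface at z = 0. Lengths are in mm, angles in rad, forces in N, time in s.
With the tool pointing down it reaches from about 350 to 775 mm from the base axis. Payload 7.3 kg.
Tool frame: the origin (TCP) lies on the mounting face of the last link; the fingertips stand 178 mm ahead of it and the grasp point (between the pads) lies 159 mm ahead of it; z points along the fingers, y is the line along which they close (so a half turn about z gives the same grasp; the last joint's range is limited). The gripper opens to 92 mm and grips with 3 to 60 N. Pads are 19 mm wide; open, the fingers measure 130 mm over their backs; the gripper's body (75 mm by 190 mm) begins 47 mm behind the grasp point.
Start: joints at [1.204, 0.342, 1.524, -0, 1.275, -0.146], TCP at [114.958, 512.262, 404.741] pointing down, gripper open.
Joint ranges: [-2.53, 2.53], [-0.77, 2.02], [0.04, 2.7], [-1, 4.14], [0.28, 2.66], [-3.11, 3.11]. Speed limits (rad/s): [2.57, 2.57, 3.14, 3.14, 3.14, 3.14].

### API

Orientations are given as [roll, pitch, yaw] about the fixed x, y, z axes, in that order (R = Rz(yaw) Ry(pitch) Rx(roll)).
In Python, from plant import bot, vision gives the robot as it stands. The module is installed in compiled form; this text tells all that it offers.
- The arm moves only by the shell command python3 -m crank 'ROWS'. ROWS is a JSON list of rows, 1 to 5 of them, each written [opening, [dx, dy, dz], turn]: the finger opening in mm, then dx, dy, dz in m, then a turn about the tool's z in units of 0.1 rad; each row is the pose to reach, as a shift and turn from the pose commanded when the command began, along the tool's axes at that moment; what a row does not reach only later rows make up. A row lasts 1/8 s, in which the tool goes at most 62.5 mm and 0.188 rad, less where a joint would pass 70% of its speed; a pose out of reach is approached as far as the arm can. The fingers move at their own pace and stop on an object; the grip force is fixed at half the most. Time passes only in rows, so rows that do not move let the fingers close. It prints the time, the measured TCP pose, the force, the opening and the grip force at its end. Input that does not fit is refused with a message, and nothing moves.
- bot.get_obs(): the state, without advancing time (a new reading comes with each control period).
- vision.capture(name): name is "scene" or "top" or "wrist"; returns a dict with "color" (400x640x3 uint8, red, green, blue), "K" (3x3 intrinsics, pixels), "R" (3x3) and "t" (3): a world point X has camera coordinates R X + t. Camera axes: x right, y down, z forward; pixel columns grow to the right and rows downward; lengths in mm; the calibration is good to about 2 mm. A picture is of the moment at which its call begins. There is no depth.
- bot.close_job(): hands the job in; it is judged then, once.
The state is a dict: "time": time; "joint_positions": joint angles; "dq": joint speeds; "tau": joint torques, N m; "tool_pos": TCP position; "tcp_rot": TCP orientation; "contact_force": force on the tool from outside, world axes, zero at the start; "moment": the same for the moment, N m; "grip_width": finger opening in mm; "finger_force": force on a finger pad.
Only numpy, scipy, OpenCV 4.12 (cv2) and the standard library are available. Lean on these libraries where they do the work, as an engineer would, in place of code of your own. Each camera call takes 0.05 s, during which the arm holds its last target. There are 200 camera calls.

### The job

Tidy the console by sorting the loose things: put both keys in the blue tray, the bottle opener and the orange cup in the round wooden tray, and the address stamp in the yellow tray. Each must lie flat on its tray's floor, not on another thing or on a rim, with the cup and the stamp standing upright; leave the vase and the amber jar where they are.

Things in the scene. Friction and masses are not known exactly. Their poses are not given: they have to be found in the camera images.
- mailbox_key: White plastic mailbox key, blade white too, with a round head 26 mm across and 9 mm thick. Lies flat. Its origin is under the centre of the head; the blade runs along its +x, 9 mm wide and 5 mm thick, its tip 41 mm from the origin; the whole key is 54 mm long. Grip the head across y; the key weighs about 20 to 25 g, mostly in the head.
- door_key: Door key with a square black plastic head, 26 mm by 26 mm and 9 mm thick, and a dark steel blade. Lies flat. Its origin is under the centre of the head; the blade runs along its +x, 9 mm wide and 5 mm thick, its tip 41 mm from the origin; the whole key is 54 mm long. Grip the head across y; the key weighs about 20 to 25 g, mostly in the head.
- opener: Steel bottle opener, 8 mm thick, lying flat, length along its x: a plain bar 20 mm wide from x = -50 mm to +24 mm, then a ring 34 mm across centred at x = +38 mm (far end at +55 mm). Origin on the underside, on the bar, near the centre of mass; grip the bar there across y. About 70 g.
- cup: Small orange silicone cup (treat as rigid), open at the top, standing upright, 62 mm tall, 50 mm across at the base and 58 mm at the rim, wall 4 mm. Origin at the centre of its underside, z up. About 70 g.
- stamp: Self-inking address stamp standing upright, 55 mm tall: a red foot 46 mm (its x) by 30 mm (its y), 22 mm high, under a grey body 38 mm by 26 mm with a small paper label on its long sides. Origin at the centre of the underside, z up. Grip the grey body across y. About 90 g.
- turntable: Round wooden turntable tray, brown, fixed to the console but its top may turn about the upright axis with stiff friction if pushed. 160 mm across outside, 30 mm tall in all; inner floor 18 mm above the console, flat and about 146 mm across, with a rim 5 mm thick standing 12 mm above the floor. Origin at its centre at console height; the axes need not concern you.
- key_tray: Blue oblong key tray, fixed, 94 mm (its x) by 150 mm (its y) outside, 16 mm tall, walls 4 mm, floor 4 mm thick (inside 86 mm by 142 mm, 12 mm deep). Origin at the centre of its underside.
- post_tray: Yellow square tray for the post things, fixed, 100 mm by 100 mm outside, 16 mm tall, walls 4 mm, floor 4 mm thick (inside 92 mm by 92 mm, 12 mm deep). Origin at the centre of its underside.
- vase: Empty green glass bud vase, loose, 135 mm tall and 62 mm across at the belly, origin at the centre of its underside. Not to be moved.
- jar: Amber glass jar with a black lid, loose, 75 mm tall and 62 mm across, origin at the centre of its underside. Not to be moved.
Things that resemble listed ones, but are neither listed nor needed, are in the scene too. There is more than one size of the cup; the one meant has the size given above. Several things look just like the stamp: the one meant starts farthest from the robot's base.

How it is judged (in metres and radians):
At the end, for the whole second after the job is handed in: Keys flat on the blue tray's floor, stamp upright on the yellow tray's, opener flat and cup upright on the round tray's (within 55 mm of its centre); undersides within 4 mm of the floor, tilt under 0.09 rad, all released and at rest; vase and jar within 20 mm of their places (x of mailbox_key in the frame of key_tray between -0.036 and 0.036 m and y of mailbox_key in the frame of key_tray between -0.065 and 0.065 m and z of mailbox_key in the frame of key_tray between 0 and 0.008 m and x of door_key in the frame of key_tray between -0.036 and 0.036 m and y of door_key in the frame of key_tray between -0.065 and 0.065 m and z of door_key in the frame of key_tray between 0 and 0.008 m and x of stamp in the frame of post_tray between -0.036 and 0.036 m and y of stamp in the frame of post_tray between -0.036 and 0.036 m and z of stamp in the frame of post_tray between 0 and 0.008 m and horizontal distance between each of opener, cup and turntable below 0.055 m and z of opener in the frame of turntable between 0.014 and 0.0225 m and z of cup in the frame of turntable between 0.014 and 0.0225 m and angle between each of mailbox_key, door_key, opener, cup, stamp's own z axis and vertical below 0.09 rad and linear speed of each of mailbox_key, door_key, opener, cup, stamp below 0.02 m/s and angular speed of each of mailbox_key, door_key, opener, cup, stamp below 0.2 rad/s and distance of each of vase, jar from where it was at the start of the episode below 0.02 m); the robot touches nothing.
It fails at once if the vase is knocked over or pushed more than 20 mm from its place (distance of vase from where it was at the start of the episode above 0.02 m or angle between vase's own z axis and vertical above 0.25 rad).
It fails at once if the amber jar is knocked over or pushed more than 20 mm from its place (distance of jar from where it was at the start of the episode above 0.02 m or angle between jar's own z axis and vertical above 0.25 rad).
It also fails if it takes over 125 s, if anything falls off the work surface, if the arm or the gripper's body presses on something with over 40 N, if the wrist force passes 120 N, or if a joint passes its speed limit or range.

## Working session

There is one attempt and no reset: what is moved stays moved. The work goes in short steps, Python scripts to look and compute and a shell command to move; the robot and the scene stay as the last step left them, time stands still between calls to the robot, and variables do not carry over. Pictures are saved under pics/ and viewed, at most 18 in all, crops included, and the job is handed in when it is done.

```bash
mkdir -p pics; cat > h.py <<'E'
import numpy as np, cv2
from plant import bot, vision
def cap(n,f):
    c=vision.capture(n); cv2.imwrite('pics/'+f+'.png',c['color'][:,:,::-1]); np.savez('pics/'+f+'.npz',**c); return c
def ray(c,u,v,z):
    d=np.array(c['R']).T@np.linalg.inv(c['K'])@[u,v,1]; o=-np.array(c['R']).T@c['t']
    return (o+d*(z-o[2])/d[2])[:2]
E
python3 - <<'E'
from h import *
for n in ('scene','top'):
    c=cap(n,n+'0'); print(n,c['K'].tolist(),(-c['R'].T@c['t']).round(),c['R'].round(3).tolist())
print(bot.get_obs())
E
```

```text
scene [[496.90433993960426, 0.0, 316.3484479143602], [0.0, 496.90433993960426, 199.5167752032178], [0.0, 0.0, 1.0]] [1188.  111. 1141.] [[-0.169, 0.986, -0.008], [0.822, 0.136, -0.553], [-0.544, -0.1, -0.833]]
top [[381.53690695332375, 0.0, 318.69072314209245], [0.0, 381.53690695332375, 200.77556891296135], [0.0, 0.0, 1.0]] [322.  -3. 927.] [[-0.011, -1.0, -0.002], [-0.986, 0.011, -0.168], [0.168, -0.0, -0.986]]
{'time': 0.1, 'joint_positions': array([ 1.20397673e+00,  3.42661276e-01,  1.52487556e+00, -1.40041723e-05,
        1.27541467e+00, -1.45996289e-01]), 'dq': array([-0.00027737, -0.00158327, -0.0012152 , -0.00060219, -0.00037588,
       -0.00168821]), 'tau': array([ 3.17856808e-03, -4.32001197e+01, -2.44694531e+01,  7.21402047e-02,
        5.26507571e-02, -5.20788490e-05]), 'tool_pos': array([114.9315969 , 512.15512548, 404.12606062]), 'tcp_rot': array([-3.14024631e+00, -1.84433321e-04,  2.92077331e+00]), 'contact_force': array([-0.03405787, -0.29353401,  0.76738457]), 'moment': array([0.07513561, 0.00873892, 0.02398501]), 'finger_force': 0.0, 'grip_width': 92.00802913910275}
```

View pics/scene0.png

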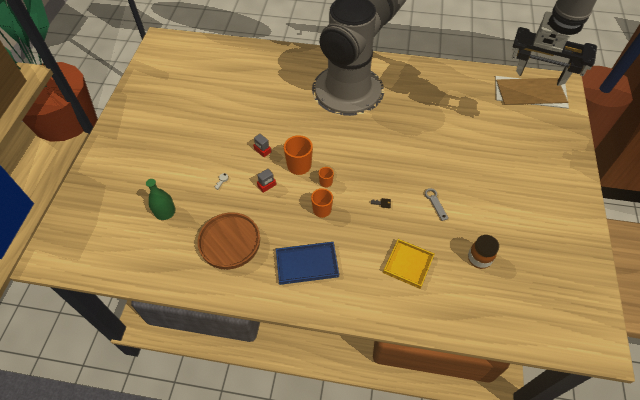

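View pics/top0.png

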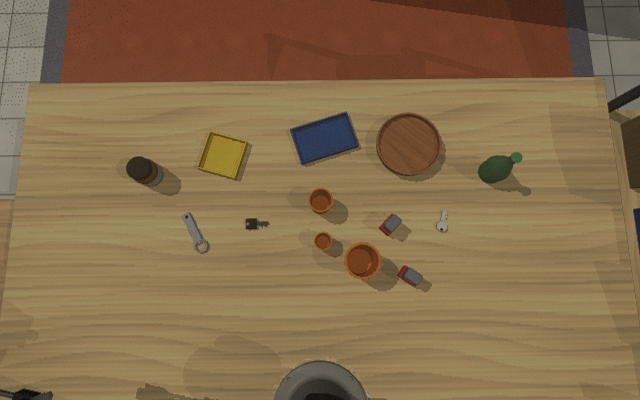

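The top view shows:
- **Trays:** yellow (223,156), blue (324,138), round (408,144).
- **Jar and vase:** jar (143,170), vase (497,168).
- **Opener and keys:** opener (196,233), door key (257,224), mailbox key (443,221).
- **Cup candidates:** (320,200), (323,241), (363,260). The middle-sized one at (320,200) looks like a 58 mm rim.
- **Stamp candidates:** (390,224) and (411,276). The one at (390,224) is farther from the base, whose column is at about (320,400).

I'll measure these and confirm in a crop.

```bash
cat > m.py <<'E'
from h import *
def blobs(c,mask,z,amin=15,box=None,name=''):
    m=mask.astype(np.uint8)
    if box: k=np.zeros_like(m);k[box[1]:box[3],box[0]:box[2]]=1;m=m*k
    for ct in cv2.findContours(m,cv2.RETR_EXTERNAL,cv2.CHAIN_APPROX_NONE)[0]:
        if cv2.contourArea(ct)<amin: continue
        P=np.array([ray(c,u,v,z) for u,v in ct[:,0]],np.float32)
        (x,y),(w,h),a=cv2.minAreaRect(P); p=ct[:,0].mean(0)
        # long axis direction
        if w<h: w,h,a=h,w,a+90
        print(name,'px',p.round(),'xy %.1f %.1f size %.1f x %.1f long-axis %.3f'%(x,y,w,h,np.radians((a+90)%180-90)))
E
python3 - <<'E'
from m import *
for n in ('top','scene'):
    c=dict(np.load(f'pics/{n}0.npz')); im=c['color']; H,S,V=cv2.split(cv2.cvtColor(im,cv2.COLOR_RGB2HSV))
    b=(110,100,480,300) if n=='top' else (200,120,470,300)
    print(n)
    blobs(c,(H>20)&(H<32)&(S>190)&(V>60),16,200,b,'yellow')
    blobs(c,(H>100)&(H<130)&(S>100),16,200,b,'blue')
    blobs(c,(H>=3)&(H<13)&(S>190)&(V>90),62,30,b,'orange')
    blobs(c,((H<3)|(H>174))&(S>150)&(V>80),22,10,b,'red')
    blobs(c,((H<=12)&(S>110)&(S<200)),30,300,b,'wood')
    blobs(c,(V<60),9,20,b,'dark')
    blobs(c,(S<60)&(V>90),8,20,b,'grey')
c=dict(np.load('pics/top0.npz'));im=c['color'][:,:,::-1]
a=cv2.resize(im[180:290,300:460],None,fx=4,fy=4,interpolation=cv2.INTER_CUBIC)
cv2.imwrite('pics/crop1.png',a)
E
```

```text
top
blue px [328. 137.] xy 636.5 -19.2 size 146.2 x 88.0 long-axis -1.250
wood px [362. 259.] xy 333.1 -101.8 size 74.4 x 71.2 long-axis 1.548
wood px [319. 200.] xy 476.9 -4.7 size 50.2 x 48.4 long-axis 1.559
dark px [251. 224.] xy 424.7 161.5 size 24.8 x 21.9 long-axis 1.559
dark px [139. 168.] xy 565.0 442.0 size 59.5 x 59.4 long-axis -1.508
dark px [332. 154.] xy 596.7 -37.4 size 131.6 x 4.2 long-axis -1.268
dark px [319. 122.] xy 679.1 -5.3 size 142.4 x 9.4 long-axis -1.268
grey px [410. 275.] xy 297.5 -218.7 size 20.7 x 15.7 long-axis 1.059
grey px [194. 233.] xy 405.5 297.7 size 103.7 x 31.5 long-axis 0.468
grey px [442. 221.] xy 428.3 -298.5 size 49.6 x 24.1 long-axis -0.067
scene
yellow px [409. 262.] xy 599.8 236.6 size 100.5 x 99.4 long-axis -0.285
blue px [307. 260.] xy 643.7 -16.9 size 145.4 x 97.9 long-axis -1.265
orange px [322. 203.] xy 490.0 -2.1 size 83.9 x 52.1 long-axis 0.175
orange px [267. 185.] xy 461.1 -156.0 size 49.0 x 32.9 long-axis -1.190
orange px [326. 176.] xy 406.4 -6.6 size 63.3 x 35.2 long-axis 0.152
orange px [262. 150.] xy 338.6 -198.1 size 53.8 x 33.4 long-axis 0.972
orange px [298. 154.] xy 343.2 -95.8 size 131.5 x 75.9 long-axis 0.176
dark px [385. 203.] xy 429.7 158.7 size 27.0 x 26.7 long-axis -1.482
grey px [436. 204.] xy 408.6 298.5 size 103.5 x 30.3 long-axis 0.453
grey px [221. 180.] xy 430.9 -298.3 size 52.5 x 22.9 long-axis -0.085
grey px [265. 174.] xy 387.0 -183.1 size 34.9 x 24.5 long-axis -0.747
grey px [261. 139.] xy 261.3 -225.2 size 35.5 x 22.9 long-axis 0.914
```

View pics/crop1.png

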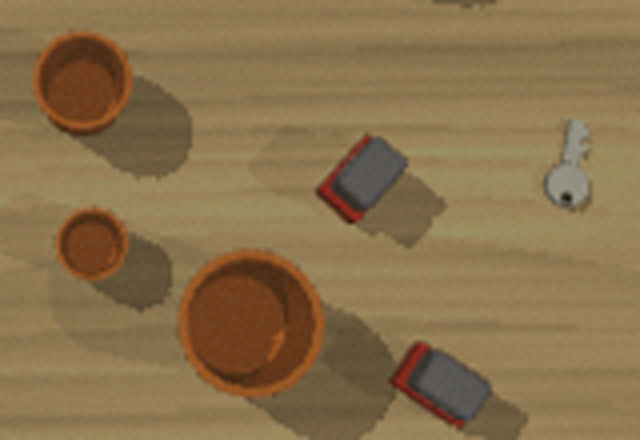

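The crop confirms both choices. The middle-sized cup at crop (83,82) has a rim about 24 px across, or roughly 57 mm. The others are about 40 mm and 80 mm. The stamp at crop (362,180) is the farther of the two. The mailbox key's blade points up and slightly right. Next I'll refine the poses.

```bash
cat >> h.py <<'E'
def w2t(x,y,z,yaw):
    "rows numbers (tool axes) from current pose to fingertip target x,y,z (tips) & yaw, mod pi"
    o=bot.get_obs(); p=o['tool_pos']; a=o['tcp_rot'][2]; w=np.array([x,y,z+178])-p
    c,s=np.cos(a),np.sin(a); turn=-(yaw-a); turn=(turn+np.pi/2)%np.pi-np.pi/2
    print('dx %.1f dy %.1f dz %.1f turn %.3f'%(c*w[0]+s*w[1],s*w[0]-c*w[1],-w[2],turn),'j6',o['joint_positions'][5].round(2),'pos',p.round(1),'yaw %.3f'%a,'w',round(o['grip_width'],1))
E
python3 - <<'E'
from m import *
def hsv(n):
    c=dict(np.load(f'pics/{n}0.npz')); return (c,)+tuple(cv2.split(cv2.cvtColor(c['color'],cv2.COLOR_RGB2HSV)))
for n,bs in (('top',dict(y=(190,125,255,185),b=(283,105,365,170),t=(370,108,446,180),c=(305,185,336,216),s=(375,208,405,240),k=(432,205,452,236),d=(240,214,275,234),v=(470,140,525,190))),
          ('scene',dict(y=(375,230,440,292),b=(268,236,345,288),t=(190,205,268,272),c=(308,186,336,218),s=(252,166,280,194),k=(210,168,232,192),d=(365,194,395,212),v=(140,175,180,222)))):
    c,H,S,V=hsv(n); print(n)
    print([ (k,c['color'][(b[1]+b[3])//2,(b[0]+b[2])//2].tolist()) for k,b in bs.items()])
    blobs(c,(H>=22)&(H<32)&(S>175),16,300,bs['y'],'yellow')
    blobs(c,((H>100)&(H<130)&(S>60)),16,500,bs['b'],'blue')
    blobs(c,(H<=13)&(S>110),30,300,bs['t'],'table')
    blobs(c,(H<=13)&(S>150),62,150,bs['c'],'cup')
    blobs(c,(S<70)&(V>60),55,30,bs['s'],'stampgrey')
    blobs(c,((H<=6)|(H>170))&(S>140),22,10,bs['s'],'stampred')
    blobs(c,(S<70)&(V>110),7,20,bs['k'],'mkey')
    blobs(c,(V<75),7,20,bs['d'],'dkey')
    blobs(c,(H>40)&(H<90)&(S>80),40,50,bs['v'],'vase')
    q=lambda u,v,z:print(ray(c,u,v,z).round(1))
    if n=='top':
        q(441.7,226.5,9);q(444.2,210,5)
b=[cv2.imread('pics/top0.png')[130:250,180:280]]
a=cv2.imread('pics/scene0.png')
t=lambda r:cv2.resize(a[r[1]:r[3],r[0]:r[2]],(400,300),interpolation=cv2.INTER_CUBIC)
cv2.imwrite('pics/crop2.png',np.vstack([np.hstack([t((245,155,285,185)) ,t((205,165,245,195))]),np.hstack([t((185,200,273,266)),t((360,187,400,217))])]))
E
```

```text
top
[('y', [156, 135, 48]), ('b', [47, 57, 82]), ('t', [110, 74, 45]), ('c', [111, 62, 30]), ('s', [88, 87, 85]), ('k', [126, 122, 108]), ('d', [63, 57, 54]), ('v', [55, 71, 45])]
yellow px [223. 155.] xy 595.9 235.0 size 99.5 x 98.8 long-axis 1.285
blue px [320. 136.] xy 638.0 -17.6 size 148.0 x 94.5 long-axis -1.267
table px [406. 140.] xy 614.4 -224.3 size 158.2 x 154.4 long-axis -0.037
cup px [321. 201.] xy 469.0 -6.9 size 56.0 x 53.0 long-axis -0.011
stampgrey px [393. 223.] xy 417.5 -172.2 size 36.4 x 24.0 long-axis -0.809
stampred px [385. 225.] xy 419.2 -160.9 size 48.6 x 24.5 long-axis -0.098
mkey px [442. 221.] xy 428.3 -300.0 size 49.7 x 21.8 long-axis -0.067
dkey px [255. 223.] xy 424.7 148.7 size 51.3 x 21.9 long-axis 1.559
vase px [499. 168.] xy 555.0 -438.7 size 113.1 x 57.8 long-axis -0.949
[ 412.1 -298.8]
[ 452.8 -308.9]
scene
[('y', [203, 157, 25]), ('b', [44, 61, 96]), ('t', [140, 82, 40]), ('c', [133, 61, 19]), ('s', [80, 75, 69]), ('k', [112, 107, 89]), ('d', [69, 61, 54]), ('v', [48, 90, 46])]
yellow px [407. 265.] xy 601.7 231.1 size 91.3 x 90.4 long-axis -0.276
blue px [306. 263.] xy 643.6 -15.9 size 148.2 x 98.9 long-axis -1.268
table px [229. 241.] xy 620.6 -222.8 size 159.7 x 156.4 long-axis 0.165
cup px [322. 202.] xy 491.6 -3.2 size 86.8 x 55.0 long-axis 0.164
stampgrey px [265. 177.] xy 429.1 -166.7 size 42.4 x 40.2 long-axis 0.740
stampred px [266. 185.] xy 433.9 -166.8 size 50.6 x 36.2 long-axis -1.253
mkey px [221. 181.] xy 430.1 -298.2 size 52.1 x 25.5 long-axis -0.042
dkey px [381. 203.] xy 430.7 148.6 size 49.9 x 26.0 long-axis -1.406
vase px [159. 200.] xy 534.6 -439.3 size 145.3 x 58.3 long-axis 0.715
```

View pics/crop2.png

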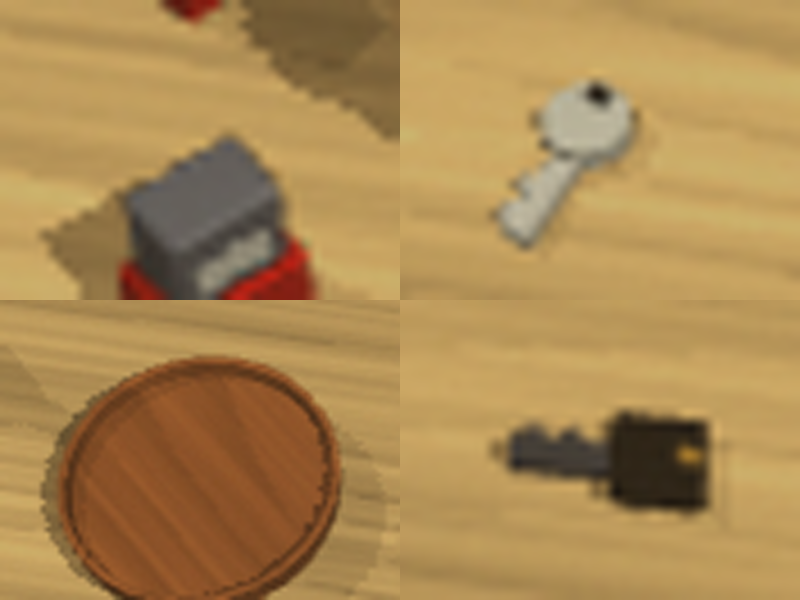

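The crop shows the stamp's top face with corners at about px (258,175), (267.5,168.5), (273,174) and (263,180.5). The mailbox key's head is at (223.7,177.5) and its tip at (216.2,189). The door key's head is at (385.8,203.2) and its tip at (369.7,202.2). I'll turn these into poses and work out the first move, to the opener.

```bash
python3 - <<'E'
from h import *
c=dict(np.load('pics/scene0.npz'));r=lambda u,v,z:ray(c,u,v,z)
P=[r(u,v,55) for u,v in ((258,175),(267.5,168.5),(273.2,174),(263,180.5))]
print('stamp',np.mean(P,0),[np.round(P[i]-P[i-1],1) for i in range(4)])
for h,t in (((223.7,177.5),(216.2,189)),((385.8,203.2),(369.7,202.2))):
    a,b=r(*h,8),r(*t,4);print('key',a,b,np.arctan2(*(b-a)[::-1]))
w2t(409,299.5,120,.46)
E
```

```text
stamp [ 421.54664444 -169.19519228] [array([-15.7, -17.6]), array([-25.8,  20.6]), array([15.8, 19.5]), array([ 25.8, -22.4])]
key [ 417.96640306 -295.37127609] [ 457.1102171  -306.74662469] -0.28281446822670925
key [429.61646543 163.72320211] [430.87740513 120.25049811] -1.5417991366500372
dx -333.5 dy -143.1 dz 106.1 turn -0.681 j6 -0.15 pos [114.9 512.2 404.1] yaw 2.921 w 92.0
```

Units first: shifts go in m and turns go in units of 0.1 rad. So 20 mm is 0.02, -300 mm is -0.3, -0.68 rad is -6.8.

```bash
python3 -m crank '[[92,[-0.06,-0.025,0.02],-1.7],[92,[-0.12,-0.05,0.04],-3.4],[92,[-0.18,-0.075,0.06],-5.1],[92,[-0.24,-0.1,0.08],-6.8],[60,[-0.3,-0.125,0.1],-6.8]]'; python3 -m crank '[[60,[0,0,0],0]]'; python3 - <<'E'
from h import *
w2t(409,299.5,100,.46)
c=cap('wrist','w1'); print(c['K'][0,0],(-c['R'].T@c['t']).round())
E
```

```text
time: 0.72
tool_pos: [344.1, 350.3, 318.3]
tcp_rot: [3.141, 0.0, -2.679]
contact_force: [-0.1, -0.2, 0.5]
grip_width: 85.6
finger_force: 0.0
time: 0.85
tool_pos: [345.4, 348.9, 317.3]
tcp_rot: [-3.141, -0.003, -2.688]
contact_force: [-1.1, 0.8, 0.1]
grip_width: 76.0
finger_force: 0.0
dx -35.5 dy -72.3 dz 39.3 turn -0.006 j6 -1.39 pos [345.4 348.9 317.3] yaw -2.688 w 76.0
295.1324220010016 [268. 310. 298.]
```

View pics/w1.png

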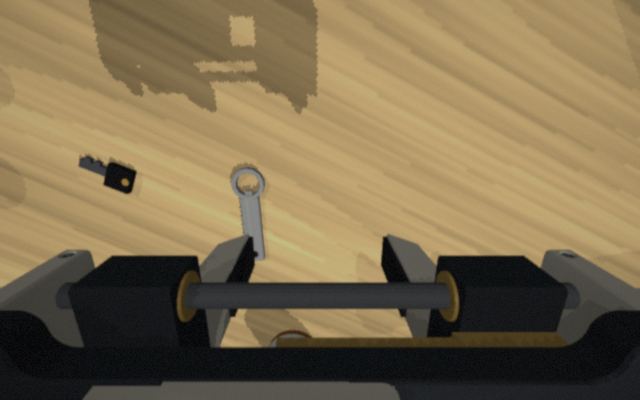

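The wrist view shows the opener with its ring at (248,182) and its bar running to (261,258), and the door key's head at (121,178). I'll cross-check the estimates with it.

```bash
python3 - <<'E'
from h import *
c=dict(np.load('pics/w1.npz'));a=ray(c,248,182,8);b=ray(c,256,225,8);d=a-b;th=np.arctan2(d[1],d[0]);print(a,b,th,'origin',a-38*np.array([np.cos(th),np.sin(th)]),'dkey',ray(c,121,178,8),ray(c,82,160,4))
E
python3 -m crank '[[60,[-0.018,-0.036,0.02],0],[60,[-0.035,-0.072,0.039],0],[60,[-0.035,-0.072,0.039],0]]'; python3 - <<'E'
from h import *
w2t(409,299.5,2,.46)
E
```

```text
[368.47043518 280.8891493 ] [408.85681881 306.10664338] -2.5834207083879597 origin [400.702975   301.01533563] dkey [420.53970006 163.80431025] [421.29827374 121.83654885]
time: 1.27
tool_pos: [406.6, 302.0, 278.9]
tcp_rot: [3.142, -0.002, -2.684]
contact_force: [-0.2, -0.2, 0.1]
grip_width: 60.0
finger_force: 0.0
dx -1.1 dy -3.3 dz 98.9 turn -0.002 j6 -1.54 pos [406.6 302.  278.9] yaw -2.684 w 60.0
```

Scaled: 99 mm is 0.099, 75 mm is 0.075.

```bash
python3 -m crank '[[60,[-0.001,-0.003,0.04],0],[60,[-0.001,-0.003,0.075],0],[60,[-0.001,-0.003,0.099],0],[60,[-0.001,-0.003,0.099],0]]';  python3 -m crank '[[5,[0,0,0],0],[5,[0,0,0],0],[5,[0,0,0],0],[5,[0,0,0],0],[5,[0,0,0],0]]'; python3 -m crank '[[5,[0,0,-0.04],0],[5,[0,0,-0.1],0],[5,[0,0,-0.14],0],[5,[0,0,-0.14],0]]'; python3 - <<'E'
from h import *
w2t(617,-223.5,120,.46)
c=cap('wrist','w2');cap('scene','s2')
E
```

```text
time: 1.78
tool_pos: [407.2, 301.4, 180.4]
tcp_rot: [3.141, -0.002, -2.681]
contact_force: [-0.4, -0.4, -0.4]
grip_width: 59.9
finger_force: 0.0
time: 2.4
tool_pos: [408.6, 300.0, 181.1]
tcp_rot: [3.141, 0.0, -2.683]
contact_force: [-0.1, 0.0, 3.1]
grip_width: 19.3
finger_force: 30.0
time: 2.9
tool_pos: [409.1, 300.3, 323.9]
tcp_rot: [3.141, 0.007, -2.682]
contact_force: [0.4, -0.2, -2.3]
grip_width: 19.5
finger_force: 30.0
dx 45.8 dy -561.7 dz 25.9 turn -0.001 j6 -1.55 pos [409.1 300.3 323.9] yaw -2.682 w 19.5
```

View pics/w2.png

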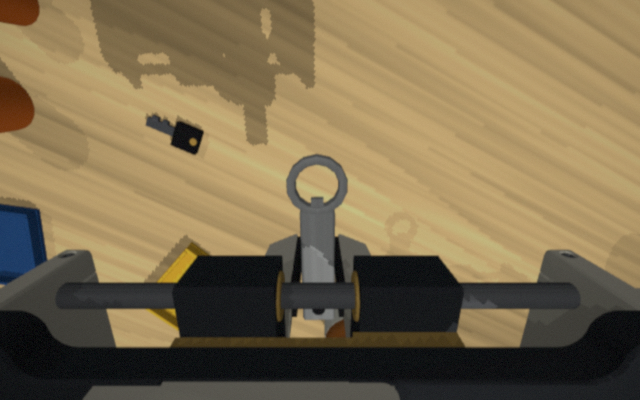

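The opener is held square, with its ring straight ahead at (317,185). I'll check its offset along the bar and carry it to the round tray.

```bash
python3 - <<'E'
from h import *
o=bot.get_obs();a=o['tcp_rot'][2]
c=dict(np.load('pics/w2.npz'));r=ray(c,317,185,o['tool_pos'][2]-178+5)-o['tool_pos'][:2];print(r,[np.cos(a)*r[0]+np.sin(a)*r[1],np.sin(a)*r[0]-np.cos(a)*r[1]])
w2t(605,-199.5,120,.46)
E
python3 -m crank '[[5,[0.006,-0.06,0],0],[5,[0.01,-0.122,0],0],[5,[0.015,-0.183,0],0],[5,[0.02,-0.244,0],0],[5,[0.026,-0.305,0],0]]';python3 -m crank '[[5,[0.004,-0.06,0.005],0],[5,[0.008,-0.115,0.01],0],[5,[0.012,-0.17,0.015],0],[5,[0.015,-0.215,0.02],0],[5,[0.015,-0.225,0.025],0]]'; python3 -m crank '[[5,[0,0,0],0],[5,[0,0,0],0]]'; python3 - <<'E'
from h import *
w2t(605,-199.5,19,.46); cap('top','t3'); cap('scene','s3')
E
```

```text
[-35.65057467 -18.36781834] [np.float64(40.09850423445299), np.float64(-0.6709570138912078)]
dx 44.9 dy -534.8 dz 22.5 turn -0.001 j6 -1.55 pos [408.3 299.8 320.5] yaw -2.683 w 19.4
time: 3.62
tool_pos: [520.5, 13.1, 318.9]
tcp_rot: [3.139, -0.003, -2.683]
contact_force: [1.6, 0.5, -0.2]
grip_width: 19.3
finger_force: 30.0
time: 4.25
tool_pos: [606.7, -195.9, 292.8]
tcp_rot: [3.139, -0.002, -2.686]
contact_force: [-0.6, 0.2, -1.1]
grip_width: 19.3
finger_force: 30.0
time: 4.5
tool_pos: [606.4, -191.8, 295.2]
tcp_rot: [3.14, -0.001, -2.681]
contact_force: [0.2, -0.1, -0.9]
grip_width: 19.3
finger_force: 30.0
dx 4.7 dy -6.3 dz 98.2 turn 0.000 j6 -2.46 pos [ 606.4 -191.8  295.2] yaw -2.681 w 19.3
```

Scaled: 96 mm is 0.096, 90 mm is 0.09.

```bash
python3 -m crank '[[5,[0.005,-0.007,0.04],0],[5,[0.005,-0.007,0.075],0],[5,[0.005,-0.007,0.09],0],[5,[0.005,-0.007,0.096],0],[5,[0.005,-0.007,0.096],0]]'; python3 -m crank '[[30,[0,0,0],0],[30,[0,0,0],0]]';python3 -m crank '[[30,[0,0,-0.04],0],[30,[0,0,-0.1],0],[90,[0,0,-0.13],0],[90,[0,0,-0.13],0]]'; python3 - <<'E'
from h import *
w2t(420.5,-170,130,-.72); cap('top','t4'); cap('scene','s4')
E
```

```text
time: 5.22
tool_pos: [605.7, -201.5, 200.7]
tcp_rot: [-3.141, 0.001, -2.682]
contact_force: [0.1, -0.4, -0.2]
grip_width: 19.1
finger_force: 30.0
time: 5.48
tool_pos: [605.6, -201.8, 200.9]
tcp_rot: [-3.14, 0.001, -2.682]
contact_force: [-0.7, -0.4, -0.4]
grip_width: 29.6
finger_force: 0.0
time: 5.98
tool_pos: [605.7, -201.9, 333.6]
tcp_rot: [-3.136, 0.004, -2.682]
contact_force: [0.3, -0.5, -0.3]
grip_width: 45.6
finger_force: 0.0
dx 151.9 dy 110.7 dz 25.6 turn 1.179 j6 -2.47 pos [ 605.7 -201.9  333.6] yaw -2.682 w 45.6
```

```bash
python3 - <<'E'
from h import *
w2t(471,-5.5,110,.46)
E
python3 -m crank '[[92,[0.008,0.055,0.005],0],[92,[0.015,0.1,0.01],0],[92,[0.025,0.15,0.02],0],[92,[0.033,0.2,0.035],0],[92,[0.033,0.235,0.045],0]]'; python3 -m crank '[[92,[0,0,0],0]]'; python3 - <<'E'
from h import *
w2t(471,-5.5,26,.46)
cap('top','t5')
E
```

```text
dx 33.2 dy 235.2 dz 41.5 turn -0.001 j6 -2.47 pos [ 605.  -201.6  329.5] yaw -2.682 w 53.3
time: 6.7
tool_pos: [469.3, -4.2, 282.9]
tcp_rot: [3.139, -0.004, -2.682]
contact_force: [0.2, 0.3, -0.5]
grip_width: 92.0
finger_force: 0.0
time: 6.82
tool_pos: [469.8, -3.9, 282.9]
tcp_rot: [3.138, -0.004, -2.68]
contact_force: [-0.2, -0.4, 0.0]
grip_width: 92.0
finger_force: 0.0
dx -0.4 dy -2.0 dz 78.9 turn 0.002 j6 -2.2 pos [469.8  -3.9 282.9] yaw -2.680 w 92.0
```

```bash
python3 -m crank '[[92,[0,-0.001,0.04],0],[92,[0,-0.001,0.065],0],[92,[0,-0.001,0.079],0],[92,[0,-0.001,0.079],0]]'; python3 -m crank '[[40,[0,0,0],0],[40,[0,0,0],0],[40,[0,0,0],0],[40,[0,0,0],0]]';  python3 - <<'E'
from h import *
w2t(471,-5.5,26,.46)
E
python3 -m crank '[[40,[0,0,-0.04],0],[40,[0,0,-0.09],0],[40,[0,0,-0.09],0]]'; python3 - <<'E'
from h import *
w2t(630.5,-250,120,.46)
cap('scene','s6'); cap('top','t6')
b=cv2.imread('pics/s6.png')[150:290,180:440]; cv2.imwrite('pics/s6c.png',cv2.resize(b,None,fx=3,fy=3))
E
```

```text
time: 7.38
tool_pos: [472.2, -7.1, 205.1]
tcp_rot: [3.141, -0.001, -2.683]
contact_force: [-0.7, 0.8, -0.1]
grip_width: 91.8
finger_force: 0.0
time: 7.88
tool_pos: [472.1, -6.5, 206.2]
tcp_rot: [-3.141, 0.001, -2.682]
contact_force: [-1.0, 1.2, 3.1]
grip_width: 56.8
finger_force: 30.2
dx 0.5 dy 1.4 dz 2.2 turn -0.001 j6 -2.21 pos [472.1  -6.5 206.2] yaw -2.682 w 56.8
time: 8.25
tool_pos: [473.0, -6.7, 299.2]
tcp_rot: [-3.137, 0.006, -2.682]
contact_force: [0.9, 0.3, -0.5]
grip_width: 56.8
finger_force: 30.0
dx -33.3 dy -287.9 dz 1.2 turn -0.001 j6 -2.21 pos [473.   -6.7 299.2] yaw -2.682 w 56.8
```

View pics/s6c.png

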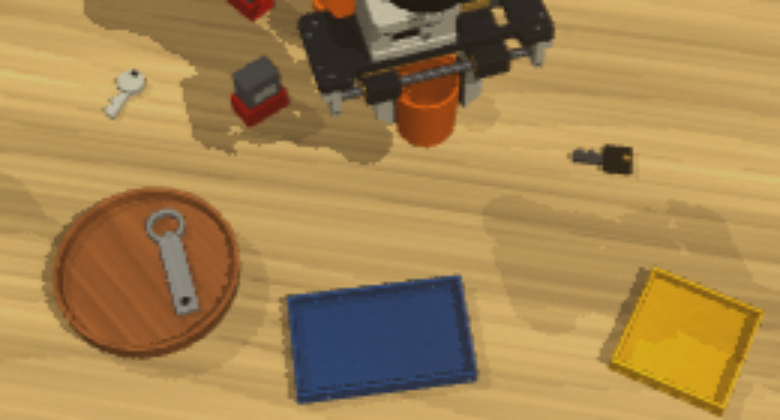

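The opener lies flat in the round tray, right of centre, and the cup is held upright. Next is the left half of the round tray.

```bash
python3 -m crank '[[40,[-0.007,-0.058,0],0],[40,[-0.014,-0.115,0],0],[40,[-0.02,-0.172,0],0],[40,[-0.027,-0.23,0],0],[40,[-0.033,-0.287,0],0]]'; python3 -m crank '[[40,[0,0,0],0],[40,[0,0,0],0]]'; python3 - <<'E'
from h import *
w2t(630.5,-250,46.7,.46)
E
```

```text
time: 8.98
tool_pos: [629.3, -250.7, 293.3]
tcp_rot: [3.138, -0.002, -2.683]
contact_force: [1.0, -0.3, -1.3]
grip_width: 56.3
finger_force: 30.0
time: 9.22
tool_pos: [628.2, -248.9, 293.4]
tcp_rot: [3.138, -0.002, -2.683]
contact_force: [-0.3, 0.5, 0.2]
grip_width: 56.4
finger_force: 30.0
dx -1.5 dy -2.0 dz 68.7 turn -0.001 j6 -2.52 pos [ 628.2 -248.9  293.4] yaw -2.683 w 56.4
```

Scaled: 68 mm is 0.068, -1 mm is -0.001.

```bash
python3 -m crank '[[40,[-0.001,-0.002,0.035],0],[40,[-0.001,-0.002,0.058],0],[40,[-0.001,-0.002,0.066],0],[40,[-0.001,-0.002,0.068],0],[40,[-0.001,-0.002,0.068],0]]'; python3 -m crank '[[92,[0,0,0],0],[92,[0,0,0],0],[92,[0,0,0],0],[92,[0,0,0],0]]';python3 -m crank '[[92,[0,0,-0.04],0],[92,[0,0,-0.09],0],[92,[0,0,-0.1],0]]'; python3 - <<'E'
from h import *
w2t(420.5,-170,110,-.72); cap('scene','s7'); cap('top','t7')
E
```

```text
time: 9.85
tool_pos: [630.8, -250.3, 228.9]
tcp_rot: [-3.14, 0.001, -2.682]
contact_force: [0.2, 0.1, -0.4]
grip_width: 56.8
finger_force: 30.0
time: 10.35
tool_pos: [630.6, -250.6, 227.9]
tcp_rot: [-3.142, 0.0, -2.682]
contact_force: [-0.1, 0.5, 0.6]
grip_width: 90.4
finger_force: 0.0
time: 10.72
tool_pos: [631.1, -250.9, 332.3]
tcp_rot: [-3.136, 0.004, -2.682]
contact_force: [-0.4, -0.3, -0.1]
grip_width: 92.1
finger_force: 0.0
dx 153.0 dy 165.8 dz 44.3 turn 1.179 j6 -2.52 pos [ 631.1 -250.9  332.3] yaw -2.682 w 92.1
```

Scaled: 166 mm is 0.166, 153 mm is 0.153, 0.72 rad is 7.2.

```bash
python3 -m crank '[[92,[0.03,0.033,0],1.8],[92,[0.06,0.066,0],3.6],[92,[0.09,0.1,0.01],5.4],[92,[0.12,0.133,0.02],7.2],[92,[0.153,0.166,0.044],9]]'; python3 - <<'E'
from h import *
w2t(420.5,-170,110,-.72); cap('top','t8')
a=cv2.imread('pics/t8.png')[100:250,360:470]; cv2.imwrite('pics/t8c.png',cv2.resize(a,None,fx=4,fy=4,interpolation=cv2.INTER_CUBIC))
E
```

```text
time: 11.45
tool_pos: [418.2, -168.8, 282.6]
tcp_rot: [3.141, -0.001, 2.695]
contact_force: [0.4, -0.5, -0.4]
grip_width: 91.7
finger_force: 0.0
dx -2.6 dy -0.1 dz -5.4 turn 0.274 j6 -1.68 pos [ 418.2 -168.8  282.6] yaw 2.695 w 91.7
```

View pics/t8c.png

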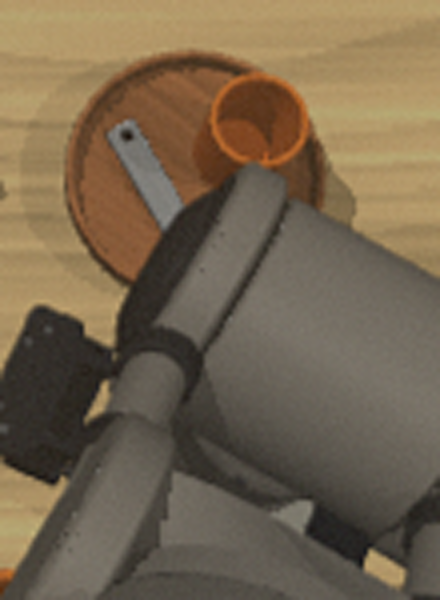

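The cup stands upright beside the opener in the round tray. Next is the stamp: finish the turn, descend and grip the grey body.

Scaled: 20 mm is 0.02, -2 mm is -0.002, 0.3 rad is 3.

```bash
python3 -m crank '[[70,[-0.002,0,0],1.7],[70,[-0.002,0,0.02],3],[70,[-0.002,0,0.03],3]]';  python3 - <<'E'
from h import *
w2t(420.5,-170,25,-.75); c=cap('wrist','w9')
E
```

```text
time: 11.88
tool_pos: [421.1, -170.1, 252.0]
tcp_rot: [-3.141, -0.004, 2.402]
contact_force: [-0.5, -0.4, 0.7]
grip_width: 71.1
finger_force: 0.0
dx 0.5 dy -0.3 dz 49.0 turn 0.011 j6 -1.38 pos [ 421.1 -170.1  252. ] yaw 2.402 w 71.1
```

View pics/w9.png

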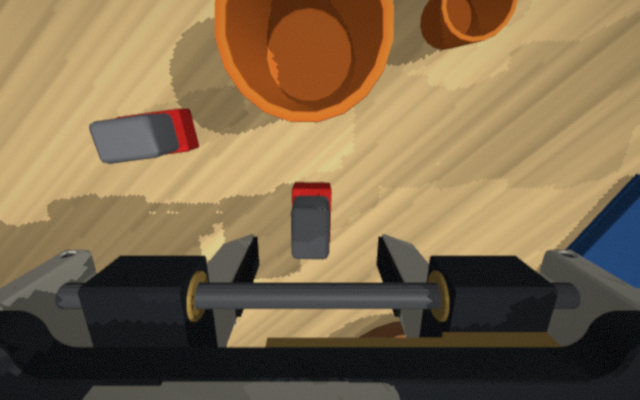

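The stamp is square to the fingers, with its top face centred near (311,228). I'll check the fore-aft position and then grip.

```bash
python3 - <<'E'
from h import *
c=dict(np.load('pics/w9.npz')); print(ray(c,311,228,55))
E
python3 -m crank '[[70,[0,0,0.03],0],[70,[0,0,0.046],0],[70,[0,0,0.049],0],[70,[0,0,0.049],0]]'; python3 -m crank '[[10,[0,0,0],0],[10,[0,0,0],0],[10,[0,0,0],0],[10,[0,0,0],0]]'; python3 - <<'E'
from h import *
print(bot.get_obs()['tool_pos'],bot.get_obs()['grip_width'])
E
```

```text
[ 412.01718303 -169.89947213]
time: 12.42
tool_pos: [421.8, -170.5, 204.9]
tcp_rot: [3.142, -0.0, 2.402]
contact_force: [-0.2, 0.1, 0.2]
grip_width: 70.2
finger_force: 0.0
time: 12.92
tool_pos: [421.7, -170.5, 205.0]
tcp_rot: [3.142, 0.0, 2.401]
contact_force: [-0.3, -1.2, 0.6]
grip_width: 35.1
finger_force: 0.3
[ 421.69476181 -170.46326211  204.97115754] 35.09225435146162
```

```bash
python3 -m crank '[[10,[0,0,0],0],[10,[0,0,0],0]]'; python3 -m crank '[[10,[0,0,-0.03],0],[10,[0,0,-0.08],0],[10,[0,0,-0.1],0],[10,[0,0,-0.1],0]]'; python3 - <<'E'
from h import *
w2t(599,235,120,-.28+1.5708); w2t(599,235,120,-.28); c=cap('wrist','w10')
E
```

```text
time: 13.18
tool_pos: [421.6, -170.5, 204.9]
tcp_rot: [-3.142, -0.0, 2.401]
contact_force: [-0.8, -1.0, 2.4]
grip_width: 25.9
finger_force: 30.0
time: 13.68
tool_pos: [421.9, -170.5, 305.9]
tcp_rot: [3.141, 0.003, 2.401]
contact_force: [0.3, 0.2, -1.7]
grip_width: 25.7
finger_force: 30.0
dx 142.9 dy 418.8 dz 7.9 turn 1.110 j6 -1.38 pos [ 421.9 -170.5  305.9] yaw 2.401 w 25.7
dx 142.9 dy 418.8 dz 7.9 turn -0.461 j6 -1.38 pos [ 421.9 -170.5  305.9] yaw 2.401 w 25.7
```

View pics/w10.png

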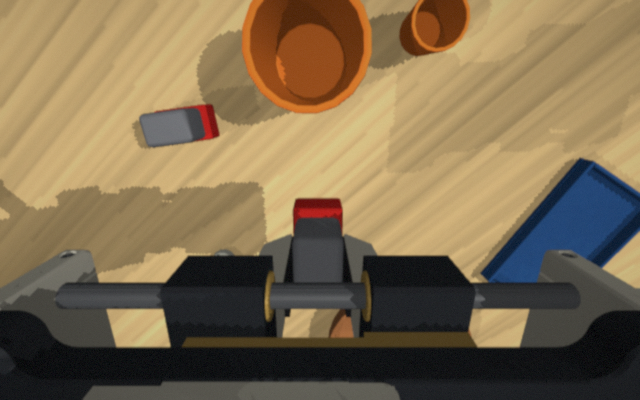

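The stamp is held upright. I'll carry it to the yellow tray.

```bash
python3 -m crank '[[10,[0.018,0.055,0],-1],[10,[0.036,0.111,0],-2],[10,[0.055,0.167,0],-3],[10,[0.074,0.225,0],-4],[10,[0.093,0.28,0],-4.6]]'; python3 - <<'E'
from h import *
w2t(599,235,110,-.28)
E
```

```text
time: 14.35
tool_pos: [542.2, 100.9, 302.7]
tcp_rot: [-3.141, -0.003, 2.863]
contact_force: [0.3, -0.8, -0.5]
grip_width: 25.8
finger_force: 30.0
dx -17.8 dy 144.5 dz 14.7 turn 0.002 j6 -1.25 pos [542.2 100.9 302.7] yaw 2.863 w 25.8
```

```bash
python3 -m crank '[[10,[-0.007,0.05,0.005],0],[10,[-0.013,0.1,0.01],0],[10,[-0.017,0.14,0.015],0],[10,[-0.017,0.14,0.015],0],[10,[-0.017,0.14,0.015],0]]'; python3 - <<'E'
from h import *
w2t(599,235,31.5,-.28); cap('top','t11')
E
```

```text
time: 14.98
tool_pos: [596.7, 228.3, 287.9]
tcp_rot: [-3.14, -0.003, 2.861]
contact_force: [-0.4, -0.0, -1.5]
grip_width: 25.9
finger_force: 30.0
dx -0.4 dy 7.0 dz 78.4 turn -0.000 j6 -1.04 pos [596.7 228.3 287.9] yaw 2.861 w 25.9
```

Scaled: 78 mm is 0.078, 68 mm is 0.068.

```bash
python3 -m crank '[[10,[0,0.006,0.04],0],[10,[0,0.006,0.068],0],[10,[0,0.006,0.078],0],[10,[0,0.006,0.078],0],[10,[0,0.006,0.078],0]]'; python3 - <<'E'
from h import *
w2t(599,235,31,-.28)
E
```

```text
time: 15.65
tool_pos: [599.3, 234.3, 213.3]
tcp_rot: [3.14, 0.002, 2.86]
contact_force: [-0.9, -0.6, -1.0]
grip_width: 25.9
finger_force: 30.0
dx 0.5 dy 0.6 dz 4.3 turn -0.001 j6 -1.04 pos [599.3 234.3 213.3] yaw 2.860 w 25.9
```

Scaled: 4 mm is 0.004, 3 mm is 0.003.

```bash
python3 -m crank '[[10,[0,0,0.003],0],[10,[0,0,0.004],0],[10,[0,0,0.004],0]]'; python3 -m crank '[[60,[0,0,0],0],[60,[0,0,0],0],[60,[0,0,0],0]]';python3 -m crank '[[60,[0,0,-0.03],0],[60,[0,0,-0.06],0],[60,[0,0,-0.1],0],[60,[0,0,-0.1],0]]'; python3 - <<'E'
from h import *
w2t(427.5,162,110,-1.55); 
c=cap('wrist','w12')
E
```

```text
time: 16.02
tool_pos: [599.0, 234.6, 208.9]
tcp_rot: [3.141, 0.001, 2.861]
contact_force: [-1.8, -0.9, 4.9]
grip_width: 25.6
finger_force: 30.0
time: 16.4
tool_pos: [598.8, 234.5, 207.6]
tcp_rot: [-3.142, -0.0, 2.861]
contact_force: [-0.2, 0.3, -0.5]
grip_width: 51.1
finger_force: 0.0
time: 16.9
tool_pos: [599.5, 234.8, 311.5]
tcp_rot: [3.138, 0.006, 2.861]
contact_force: [1.5, 0.1, -0.3]
grip_width: 60.1
finger_force: 0.0
dx 145.1 dy -117.6 dz 23.5 turn 1.269 j6 -1.04 pos [599.5 234.8 311.5] yaw 2.861 w 60.1
```

View pics/w12.png

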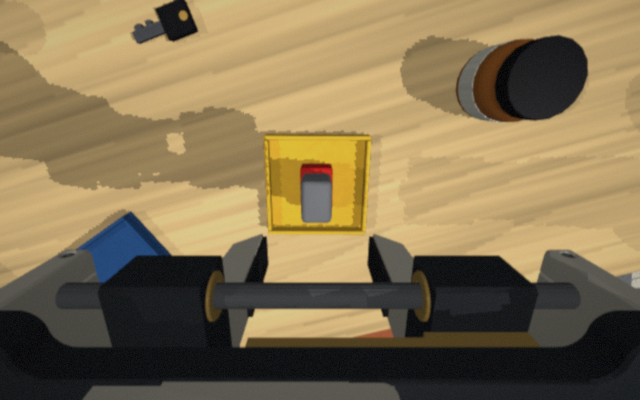

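The stamp stands centred in the yellow tray. Next is the door key.

Scaled: -96 mm is -0.096, 145 mm is 0.145, 0.9 rad is 9.

```bash
python3 -m crank '[[60,[0.03,-0.024,0.005],1.8],[60,[0.06,-0.048,0.01],3.6],[60,[0.09,-0.072,0.015],5.4],[60,[0.12,-0.096,0.02],7.2],[60,[0.145,-0.118,0.023],9]]'; python3 -m crank '[[60,[0,0,0],1.8],[60,[0,0,0],3.7],[60,[0,0,0],3.7]]'; python3 - <<'E'
from h import *
w2t(427,161.5,3,-1.55); c=cap('wrist','w13'); cap('top','t13')
E
```

```text
time: 17.58
tool_pos: [424.9, 160.8, 283.4]
tcp_rot: [-3.139, -0.001, 1.955]
contact_force: [0.7, 0.5, -0.0]
grip_width: 60.2
finger_force: 0.0
time: 17.95
tool_pos: [426.4, 161.2, 283.9]
tcp_rot: [-3.14, 0.0, 1.592]
contact_force: [0.5, 0.1, -0.3]
grip_width: 59.7
finger_force: 0.0
dx 0.3 dy 0.6 dz 102.9 turn 0.001 j6 0.17 pos [426.4 161.2 283.9] yaw 1.592 w 59.7
```

View pics/w13.png

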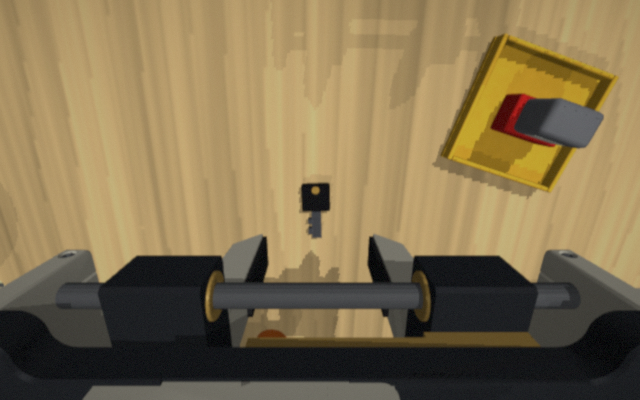

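Units first: shifts go in m and turns go in units of 0.1 rad. So 40 mm is 0.04, 103 mm is 0.103.

```bash
python3 - <<'E'
from h import *
c=dict(np.load('pics/w13.npz')); print(ray(c,315,197,9),ray(c,316,238,5))
E
python3 -m crank '[[60,[0,0,0.04],0],[60,[0,0,0.075],0],[60,[0,0,0.098],0],[60,[0,0,0.103],0],[60,[0,0,0.103],0]]'; python3 - <<'E'
from h import *
w2t(427,161.5,2.5,-1.55)
E
```

```text
[422.28956075 162.31266725] [423.93262024 119.38445094]
time: 18.68
tool_pos: [426.9, 161.4, 181.9]
tcp_rot: [-3.141, -0.0, 1.592]
contact_force: [-0.1, -0.4, 0.2]
grip_width: 59.9
finger_force: 0.0
dx 0.1 dy 0.1 dz 1.4 turn 0.000 j6 0.17 pos [426.9 161.4 181.9] yaw 1.592 w 59.9
```

```bash
python3 -m crank '[[10,[0,0,0.001],0],[10,[0,0,0.001],0],[10,[0,0,0.001],0],[10,[0,0,0.001],0],[10,[0,0,0.001],0]]'; python3 -m crank '[[10,[0,0,0],0]]'; python3 -m crank '[[10,[0,0,-0.03],0],[10,[0,0,-0.08],0],[10,[0,0,-0.11],0],[10,[0,0,-0.11],0]]'; python3 - <<'E'
from h import *
u=np.array([np.cos(-1.267),np.sin(-1.267)]); x=np.array([-u[1],u[0]]); p=np.array([640.5,-17])-44*u; print(p, 'mk',np.array([640.5,-17])+33*u-14*x)
w2t(*p,90,-1.267); cap('wrist','w14')
E
```

```text
time: 19.3
tool_pos: [426.8, 161.3, 181.0]
tcp_rot: [3.141, -0.0, 1.591]
contact_force: [-0.7, 0.1, 3.5]
grip_width: 25.1
finger_force: 30.0
time: 19.42
tool_pos: [426.8, 161.3, 181.0]
tcp_rot: [3.141, -0.0, 1.591]
contact_force: [-0.4, -0.8, 3.8]
grip_width: 25.5
finger_force: 30.0
time: 19.92
tool_pos: [427.3, 161.5, 292.6]
tcp_rot: [3.137, -0.001, 1.591]
contact_force: [-0.2, -0.5, -0.9]
grip_width: 25.6
finger_force: 30.0
[627.33762713  24.98513952] mk [637.01287162 -52.67688237]
dx -140.5 dy 197.3 dz 24.6 turn -0.284 j6 0.17 pos [427.3 161.5 292.6] yaw 1.591 w 25.6
```

View pics/w14.png

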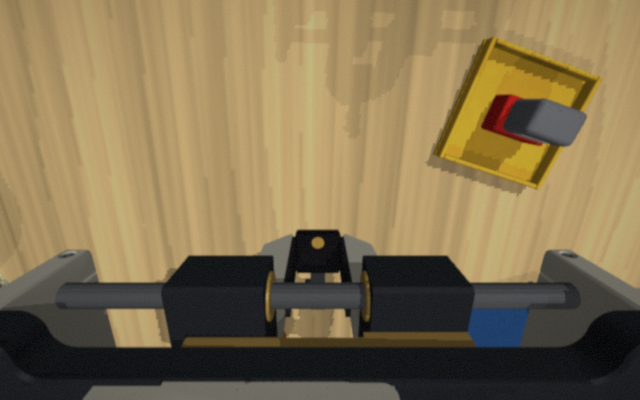

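The door key is held square. I'll move it over the blue tray.

Scaled: 15 mm is 0.015, 5 mm is 0.005, -0.285 rad is -2.85.

```bash
python3 -m crank '[[10,[-0.032,0.046,0.005],-1],[10,[-0.064,0.092,0.01],-2],[10,[-0.096,0.138,0.015],-2.85],[10,[-0.128,0.182,0.02],-2.85],[10,[-0.14,0.197,0.025],-2.85]]'; python3 -m crank '[[10,[0,0,0],0],[10,[0,0,0],0]]'; python3 - <<'E'
from h import *
w2t(627.3,25,7,-1.267)
E
```

```text
time: 20.6
tool_pos: [628.1, 23.1, 262.7]
tcp_rot: [-3.139, -0.001, 1.874]
contact_force: [-1.3, 0.9, -0.6]
grip_width: 25.1
finger_force: 30.0
time: 20.85
tool_pos: [625.6, 25.9, 264.6]
tcp_rot: [-3.139, -0.001, 1.876]
contact_force: [-0.1, 0.4, -1.2]
grip_width: 25.5
finger_force: 30.0
dx -1.4 dy 1.3 dz 79.6 turn 0.002 j6 -0.39 pos [625.6  25.9 264.6] yaw 1.876 w 25.5
```

```bash
python3 -m crank '[[10,[-0.001,0.001,0.04],0],[10,[-0.001,0.001,0.065],0],[10,[-0.001,0.001,0.076],0],[10,[-0.001,0.001,0.078],0],[10,[-0.001,0.001,0.078],0]]'; python3 - <<'E'
from h import *
w2t(627.3,25,7,-1.267)
E
```

```text
time: 21.48
tool_pos: [628.0, 24.9, 188.9]
tcp_rot: [3.14, 0.001, 1.876]
contact_force: [-0.3, 0.4, -0.7]
grip_width: 25.4
finger_force: 30.0
dx 0.3 dy -0.6 dz 3.9 turn 0.002 j6 -0.39 pos [628.   24.9 188.9] yaw 1.876 w 25.4
```

Scaled: 3 mm is 0.003, 2 mm is 0.002.

```bash
python3 -m crank '[[10,[0,0,0.002],0],[10,[0,0,0.003],0],[10,[0,0,0.003],0]]'; python3 -m crank '[[34,[0,0,0],0],[34,[0,0,0],0]]';python3 -m crank '[[34,[0,0,-0.03],0],[34,[0,0,-0.08],0],[34,[0,0,-0.12],0],[60,[0,0,-0.12],0]]'; python3 - <<'E'
from h import *
w2t(415.5,-297,110,-.25); cap('wrist','w15')
E
```

```text
time: 21.85
tool_pos: [627.9, 24.6, 185.1]
tcp_rot: [3.141, 0.0, 1.876]
contact_force: [0.3, 0.1, 0.3]
grip_width: 25.5
finger_force: 30.0
time: 22.1
tool_pos: [627.8, 24.6, 184.8]
tcp_rot: [3.142, -0.0, 1.876]
contact_force: [-0.4, -0.5, -0.9]
grip_width: 34.0
finger_force: 0.0
time: 22.6
tool_pos: [628.5, 24.6, 308.8]
tcp_rot: [3.135, 0.003, 1.876]
contact_force: [-0.0, 0.1, -0.9]
grip_width: 40.1
finger_force: 0.0
dx -242.8 dy -299.8 dz 20.8 turn -1.016 j6 -0.39 pos [628.5  24.6 308.8] yaw 1.876 w 40.1
```

View pics/w15.png

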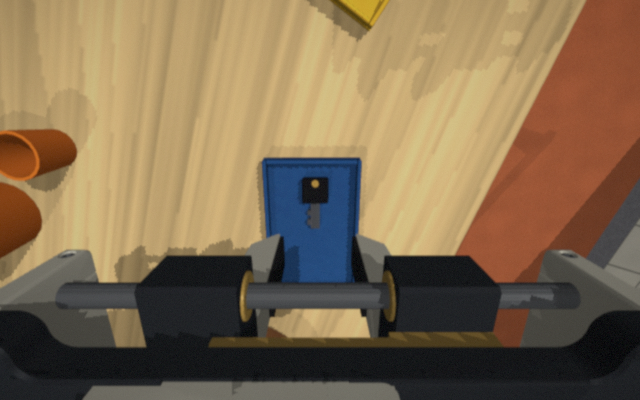

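The door key lies flat in the blue tray, with its head at (315,190). On to the mailbox key.

```bash
python3 -m crank '[[60,[-0.038,-0.047,0],-1.7],[60,[-0.076,-0.094,0],-3.4],[60,[-0.114,-0.141,0],-5.1],[60,[-0.152,-0.188,0],-6.8],[60,[-0.19,-0.235,0],-8.5]]';  python3 - <<'E'
from h import *
w2t(415.5,-297,110,-.25)
E
```

```text
time: 23.28
tool_pos: [461.9, -224.6, 303.4]
tcp_rot: [3.141, -0.003, 2.718]
contact_force: [0.4, -0.4, 0.3]
grip_width: 60.0
finger_force: 0.0
dx 12.5 dy -85.1 dz 15.4 turn -0.174 j6 -1.75 pos [ 461.9 -224.6  303.4] yaw 2.718 w 60.0
```

```bash
python3 -m crank '[[60,[0.006,-0.042,0.008],-1.7],[60,[0.012,-0.08,0.015],-1.7],[60,[0.012,-0.082,0.015],-1.7],[60,[0.012,-0.082,0.015],-1.7]]';  python3 - <<'E'
from h import *
w2t(415.5,-297,3,-.25); cap('wrist','w16')
E
```

```text
time: 23.78
tool_pos: [418.4, -292.6, 289.0]
tcp_rot: [3.14, -0.002, 2.882]
contact_force: [-0.0, -0.1, -0.6]
grip_width: 59.7
finger_force: 0.0
dx 1.7 dy -5.0 dz 108.0 turn -0.010 j6 -2.07 pos [ 418.4 -292.6  289. ] yaw 2.882 w 59.7
```

View pics/w16.png

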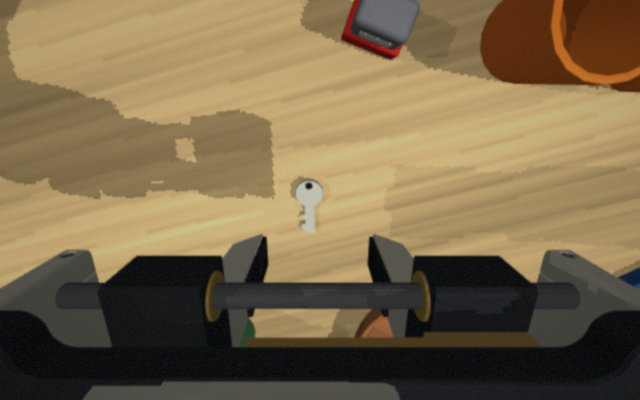

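The mailbox key is aligned, with its head at (309,192). That needs about 5 mm to the left and slightly forward before gripping.

Scaled: -5 mm is -0.005, 3 mm is 0.003.

```bash
python3 -m crank '[[60,[0.003,-0.005,0.04],0],[60,[0.003,-0.005,0.08],0],[60,[0.003,-0.005,0.102],0],[60,[0.003,-0.005,0.109],0],[60,[0.003,-0.005,0.109],0]]'; python3 -m crank '[[10,[0,0,0],0],[10,[0,0,0],0],[10,[0,0,0],0],[10,[0,0,0],0],[10,[0,0,0],0]]'; python3 -m crank '[[10,[0,0,0],0]]';  python3 -m crank '[[10,[0,0,-0.03],0],[10,[0,0,-0.08],0],[10,[0,0,-0.11],0],[10,[0,0,-0.11],0]]'; python3 - <<'E'
from h import *
w2t(637,-52.7,90,.304); cap('wrist','w17')
E
```

```text
time: 24.45
tool_pos: [414.8, -296.5, 180.9]
tcp_rot: [3.141, -0.0, 2.884]
contact_force: [1.2, -0.2, 0.3]
grip_width: 60.0
finger_force: 0.0
time: 25.08
tool_pos: [414.3, -297.1, 181.0]
tcp_rot: [-3.141, 0.0, 2.882]
contact_force: [0.5, 0.2, 2.5]
grip_width: 24.6
finger_force: 30.0
time: 25.2
tool_pos: [414.3, -297.2, 181.0]
tcp_rot: [-3.141, 0.0, 2.882]
contact_force: [-0.3, 0.4, 3.6]
grip_width: 24.4
finger_force: 30.0
time: 25.7
tool_pos: [414.7, -297.4, 292.8]
tcp_rot: [-3.139, 0.004, 2.883]
contact_force: [0.1, 0.5, -0.3]
grip_width: 24.2
finger_force: 30.0
dx -152.2 dy 293.5 dz 24.8 turn -0.563 j6 -2.08 pos [ 414.7 -297.4  292.8] yaw 2.883 w 24.2
```

View pics/w17.png

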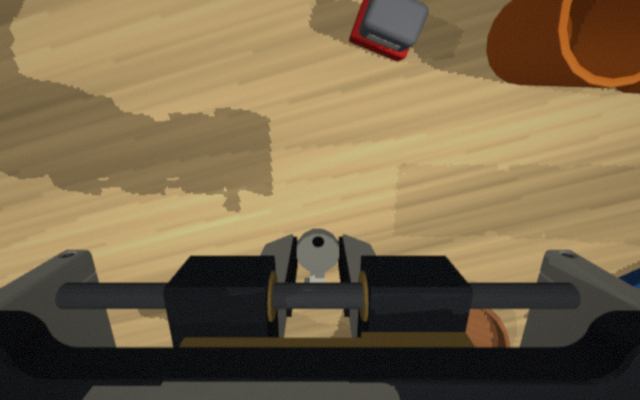

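```bash
python3 -m crank '[[10,[-0.027,0.053,0],-1.2],[10,[-0.054,0.106,0],-2.4],[10,[-0.082,0.16,0],-3.6],[10,[-0.11,0.213,0],-4.8],[10,[-0.138,0.266,0.005],-5.63]]'; python3 -m crank '[[10,[0,0,0],0],[10,[0,0,0],0]]'; python3 - <<'E'
from h import *
w2t(637,-52.7,90,.304)
E
```

```text
time: 26.38
tool_pos: [616.7, -73.6, 283.8]
tcp_rot: [3.14, -0.002, -2.835]
contact_force: [0.2, -1.7, -0.5]
grip_width: 24.2
finger_force: 30.0
time: 26.62
tool_pos: [615.4, -75.1, 283.7]
tcp_rot: [3.14, -0.003, -2.837]
contact_force: [-0.4, 0.2, -0.1]
grip_width: 24.4
finger_force: 30.0
dx -27.4 dy 14.9 dz 15.7 turn 0.000 j6 -2.12 pos [615.4 -75.1 283.7] yaw -2.837 w 24.4
```

```bash
python3 -m crank '[[10,[-0.027,0.015,0.015],0],[10,[-0.027,0.015,0.04],0],[10,[-0.027,0.015,0.075],0],[10,[-0.027,0.015,0.09],0],[10,[-0.027,0.015,0.09],0]]'; python3 -m crank '[[10,[0,0,0],0]]'; python3 - <<'E'
from h import *
w2t(637,-52.7,7,.304)
E
```

```text
time: 27.25
tool_pos: [636.5, -53.8, 194.8]
tcp_rot: [3.14, -0.002, -2.839]
contact_force: [0.8, 0.0, -1.4]
grip_width: 24.4
finger_force: 30.0
time: 27.38
tool_pos: [637.5, -53.5, 197.1]
tcp_rot: [-3.141, 0.002, -2.838]
contact_force: [0.0, 0.1, 0.4]
grip_width: 24.6
finger_force: 30.0
dx 0.2 dy 0.9 dz 12.1 turn -0.001 j6 -2.08 pos [637.5 -53.5 197.1] yaw -2.838 w 24.6
```

Scaled: 11 mm is 0.011, 6 mm is 0.006.

```bash
python3 -m crank '[[10,[0,0.001,0.006],0],[10,[0,0.001,0.011],0],[10,[0,0.001,0.011],0],[10,[0,0.001,0.011],0]]'; python3 - <<'E'
from h import *
w2t(637,-52.7,7,.304)
E
```

```text
time: 27.88
tool_pos: [636.9, -51.9, 185.1]
tcp_rot: [-3.141, 0.001, -2.838]
contact_force: [-1.2, -0.2, 2.3]
grip_width: 24.4
finger_force: 30.0
dx 0.2 dy -0.8 dz 0.1 turn -0.000 j6 -2.08 pos [636.9 -51.9 185.1] yaw -2.838 w 24.4
```

Seated. I'll release, retreat and inspect.

Scaled: 200 mm is 0.2, -170 mm is -0.17.

```bash
python3 -m crank '[[32,[0,0,0],0],[32,[0,0,0],0]]'; python3 -m crank '[[32,[0,0,-0.03],0],[32,[0,0,-0.08],0],[32,[0,0,-0.13],0],[32,[0,0,-0.17],0],[32,[0,0,-0.17],0]]'; python3 -m crank '[[60,[0.05,0,0],0],[60,[0.11,0,0],0],[60,[0.17,0,0],0],[60,[0.2,0,0],0],[60,[0.2,0,0],0]]'; python3 -m crank '[[60,[0,0,0],0],[60,[0,0,0],0]]'; python3 - <<'E'
from h import *
cap('scene','s18'); cap('top','t18')
a=cv2.imread('pics/s18.png')[180:292,140:440];b=cv2.imread('pics/t18.png')[100:200,190:450]
g=lambda x,w:cv2.resize(x,(w,round(x.shape[0]*w/x.shape[1])),interpolation=cv2.INTER_CUBIC)
cv2.imwrite('pics/c18.png',np.vstack([g(a,760),g(b,760)]))
E
```

```text
time: 28.12
tool_pos: [636.7, -51.9, 184.6]
tcp_rot: [3.141, -0.0, -2.838]
contact_force: [-0.1, 0.3, 0.1]
grip_width: 31.3
finger_force: 0.0
time: 28.75
tool_pos: [637.3, -52.0, 358.7]
tcp_rot: [-3.138, 0.006, -2.838]
contact_force: [0.3, -0.1, 0.3]
grip_width: 31.6
finger_force: 0.0
time: 29.38
tool_pos: [444.4, -112.1, 354.2]
tcp_rot: [3.14, -0.002, -2.84]
contact_force: [0.4, -0.0, -0.9]
grip_width: 59.8
finger_force: 0.0
time: 29.62
tool_pos: [446.9, -111.6, 354.4]
tcp_rot: [3.141, -0.0, -2.837]
contact_force: [-0.1, -1.2, 0.1]
grip_width: 60.0
finger_force: 0.0
```

View pics/c18.png

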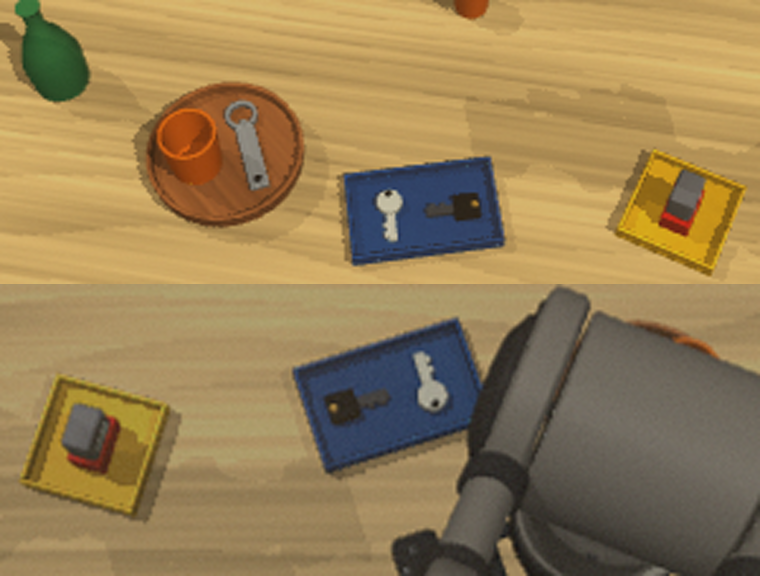

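Everything is in place: both keys flat in the blue tray, the stamp upright in the yellow one, and the cup and opener apart on the round tray's floor. The vase has not moved and the arm is clear, so I'm handing in.

```bash
python3 -c "
from plant import bot
print(bot.close_job())"
```

```text
the job is handed in; nothing more can be done
None
```

I handed the job in after about 30 s of robot time; the last pictures showed all five things in their trays and the vase standing, I didn't re-check the jar after the stamp was placed, and the hand-in gave no verdict.

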